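# Clear the shoe rest and take a damp reading on its marked spot

## Task

First drop the two rubber heel offcuts lying on the sloping wooden shoe rest into the waste bin. Then take the damp meter out of its stand and hold it square to the sloping board (not plumb), the middle of its steel tip on the dot in the burnt ring, pressed gently until the sprung tip has sunk about halfway into the casing. Finish while still holding it there, without ever pressing hard on the board, and leave the spray bottle, measuring cup, brush and clip where they are.

Things in the scene. Friction and masses are not known exactly. Their poses are not given: they have to be found in the camera images.
- rest: Fixed wooden shoe rest: a board 200 mm (along the slope) x 240 mm (own y) x 14 mm on two bearers, sloping 0.31 rad (17.8 degrees): it rises towards own +x. Origin on the work surface under the middle of the board, own z is vertical; the middle of the board's top face is 68 mm above the origin (top face z = 0.068 + 0.320 x). A heel-stop bar stands 10 mm proud along the low (-x) edge.
- spot: The marked spot: a dark burnt ring 28 mm across with a 6 mm dot at its centre, flat on the board's top face. Origin at the dot's centre on the face; own z is the board's outward normal (perpendicular to the slope), own x points straight up the slope. It lies halfway up the slope, 0 to 60 mm from the middle towards the rest's -y. At the start offcut_a covers it or part of it.
- offcut_a: Loose black rubber heel offcut, about 28 g, lying flat on the sloping board over the spot: a block 26 mm wide, 49 mm long (one end rounded), 20 mm thick. The body's origin is at the centre of the underside, but its axes do not follow the block's edges (use offcut_a_mid).
- offcut_a_mid (a point): Point inside offcut_a, 10 mm above its underside and at half width, 24 mm from the square end. Own x runs across the 26 mm width, own y along the length, own z through the 20 mm thickness, pointing away from the board at the start.
- offcut_b: Second loose offcut, same shape and size, lying flat on the board about 74 to 90 mm from the spot towards the rest's +y and 20 mm farther up the slope.
- offcut_b_mid (a point): The same point and axes in offcut_b.
- bin: Fixed grey open-topped waste bin, 150 x 150 mm, 90 mm high, walls 4 mm, floor 4 mm thick. Origin: centre of its underside on the work surface, own z up. Bin and stand may stand on either side of the shoe rest.
- stand: Fixed white upright stand for the meter: rectangular tube 41 mm (own x) x 57 mm (own y), 65 mm high, on a 75 x 90 mm foot plate; it holds the meter with 2.5 mm play all round. Origin: centre of its underside, own z up.
- meter: Black damp meter, loose, about 0.15 kg, standing upright in the stand, tip down. Casing 28 mm (own x) x 44 mm (own y) x 125 mm (own z). Origin: centre of the casing's bottom face, which rests 34 mm above the work surface in the stand, so that the casing's top is at 159 mm and its upper 94 mm stand clear of the stand; own z runs up the casing. The sprung steel tip, 12 mm in diameter with a round end, projects 24 mm below the bottom face on the casing's axis.
- probe_tip (a point): The lowest point of the meter's sprung tip; on the casing's axis, 24 mm below the casing's bottom face when the spring is out (12 mm when fully pushed in).
- probe (a joint): How far the sprung tip is pushed into the casing, in m: 0 = fully out, 0.012 = fully in. The spring pushes back 1.5 N at the start of travel, rising 0.3 N per mm to 5.1 N at the end; beyond that it is solid.
- spray_bottle: Bystander: loose aqua spray bottle, 72 mm wide, about 200 mm tall. Origin: centre of its underside.
- measuring_cup: Bystander: loose steel measuring cup, 72 mm across, 55 mm high, with an 80 mm flat handle. Origin: centre of the cup's underside.
- shoe_brush: Bystander: loose shoe brush, 150 mm (own x) x 48 mm x 42 mm, bristles down. Origin: centre of its underside.
- clip: Bystander: loose yellow plastic clip, 75 mm (own x) x 16 mm x 25 mm. Origin: centre of its underside.

How it is judged:
By the outcome, as a careful person would: the job done as asked, in the order asked, and still so for the second after the job is handed in, while the arm keeps its last pose, push and grip.
It also fails if it takes over 67 s, if anything falls off the work surface, if the arm or the gripper's body presses on something with over 40 N, if the wrist force passes 120 N, or if a joint passes its speed limit or range.

## Robot

A 7-joint arm with a two-finger parallel gripper is mounted at the origin on the work surface. World frame = base frame: x ahead of the robot, y to its left, z up, the work surface at z = 0. Lengths are in m, angles in rad, forces in N, time in s.
With the tool pointing down it reaches from about 0.425 to 0.925 m from the base axis. Payload 6.8 kg.
Tool frame: the origin (TCP) lies on the centre line of the jaws, within the pads' length; the fingertips stand 22 mm ahead of it and the grasp point (between the pads) lies 3 mm ahead of it; z points along the fingers, y is the direction in which the jaws open and shut (so a half turn about z gives the same grasp; the last joint's range is limited). The gripper opens to 85 mm and grips with 20 to 120 N. Pads are 22 mm wide; open, the fingers measure 114 mm over their backs; the gripper's body (76 mm by 85 mm) begins 54 mm behind the grasp point. The pads swing forward as they close: fully open they stand 13 mm farther back than shut.
Start: joints at [-1.341, 0.477, 0.022, 1.555, -0.011, 1.109, -0.083], TCP at [0.224, 0.637, 0.253] pointing down, gripper open.
Joint ranges: [-2.96, 2.96], [-0.34, 2.1], [-1.41, 1.46], [0.24, 2.44], [-1.37, 4.51], [0.17, 1.92], [-2.96, 2.96]. Speed limits (rad/s): [2.39, 2.39, 3.14, 3.14, 3.14, 3.14, 3.14].

## Interface

Orientations are given as a rotation vector (axis times angle).
In Python, from plant import env gives the robot as it stands.
- The arm moves only by the tool move_arm, never from a script. Its argument "commands" is a list that holds one entry, the list of rows, each a list of 7 numbers: the finger opening in cm, from 0 to 8.54, then the shift along the world's x, y, z in cm, then the turn, a rotation vector about the world's x, y, z in rad. In form: [[[jaw, x, y, z, rx, ry, rz], ...]]. A call has 1 to 20 rows; each row is the pose to reach, as a shift and turn from the pose commanded when the call began; what a row does not reach only later rows make up. A row lasts 1/8 s, in which the tool goes at most 62.5 mm and 10.7 degrees, less where a joint would pass 70% of its speed; a pose out of reach is approached as far as the arm can. A call with a gripper value outside its range is refused whole. The fingers move at their own pace and stop on an object; the grip force is fixed at half the most. Time passes only in rows, so rows that repeat a pose let the fingers close. It gives the time, the measured TCP pose, the force and the opening at its end, in the units of the state.
- env.read_state(): the state, without advancing time (a new reading comes with each control period).
- env.get_image(name): name is "side" or "top"; returns a dict with "color" (384x512x3 uint8, red, green, blue), "intrinsics" (3x3 intrinsics, pixels), "R" (3x3) and "t" (3): a world point X has camera coordinates R X + t. Camera axes: x right, y down, z forward; pixel columns grow to the right and rows downward; lengths in m; the calibration is good to about 2 mm. A picture is of the moment at which its call begins. There is no depth.
- env.hand_in(): hands the job in, once; it reports no verdict.
The state is a dict: "time": time; "q": joint angles; "qvel": joint speeds; "joint_torque": joint torques, N m; "tcp_pos": TCP position; "ee_rot": TCP orientation; "wrist_force": force on the tool from outside, world axes, zero at the start; "ft_torque": the same for the moment, N m; "gripper_width": finger opening in m.
Only numpy, scipy, OpenCV 4.12 (cv2) and the standard library are available. Lean on these libraries where they do the work, as an engineer would, in place of code of your own. Each camera call takes 0.05 s, during which the arm holds its last target.

## Working session

There is one attempt and no reset: what is moved stays moved. The work goes in short steps, Python scripts to look and compute and a tool call to move; the robot and the scene stay as the last step left them, time stands still between calls to the robot, and variables do not carry over. Pictures are saved under pics/ and viewed, and the job is handed in when it is done.

Besides the shell and the picture viewer there is one more tool, called after "Call:" by a JSON object that holds its "api" and its "payload", one argument or row to a line. move_arm: Moves the arm, as the interface text tells. Its arguments: {"type":"object","properties":{"commands":{"type":"array","items":{"type":"array","items":{"type":"array","items":{"type":"number"}}}}},"required":["commands"]}

```bash
ls; mkdir -p pics; python3 - <<'E'
from plant import env
import cv2,numpy as np
s=env.read_state()
for k,v in s.items(): print(k,np.round(v,4))
for n in("side","top"):
    d=env.get_image(n); cv2.imwrite(f"pics/{n}0.png",cv2.resize(d["color"][:,:,::-1],(800,600),interpolation=cv2.INTER_CUBIC))
    cv2.imwrite(f"pics/{n}0_raw.png",d["color"][:,:,::-1])
    print(n,d["intrinsics"],d["R"],d["t"], -np.array(d["R"]).T@d["t"])
E
```

```text
pics
time 0.0
q [-1.3411  0.4778  0.0223  1.5565 -0.0115  1.1093 -0.0831]
qvel [ 0.0002  0.0011  0.0003 -0.0006 -0.0013 -0.0007  0.001 ]
joint_torque [ 2.00000e-04 -5.96444e+01  1.60820e+00 -2.81199e+01  1.25000e-02
  9.10000e-03  0.00000e+00]
tcp_pos [0.2235 0.6363 0.2523]
ee_rot [-5.2800e-01 -3.0967e+00  2.8000e-03]
wrist_force [-0.3977 -0.6456 -0.0958]
ft_torque [-0.0072  0.0086  0.0275]
gripper_width 0.0851
side [[464.26413743   0.         251.81095322]
 [  0.         464.26413743 181.67845314]
 [  0.           0.           1.        ]] [[ 0.97324535 -0.22940371  0.0129397 ]
 [-0.11287795 -0.52641789 -0.84269969]
 [ 0.20013013  0.81869295 -0.53822838]] [-0.61489728  0.15606557  1.03113503] [ 0.40970109 -0.90308698  0.69445914]
top [[430.34516547   0.         255.61412743]
 [  0.         430.34516547 192.14285349]
 [  0.           0.           1.        ]] [[-0.10574652 -0.99439043  0.00231227]
 [-0.97342584  0.10304153 -0.20451057]
 [ 0.20312509 -0.0238771  -0.97886162]] [0.06265553 0.63723667 0.90500624] [0.44309876 0.01825115 1.01605263]
```

View pics/side0.png

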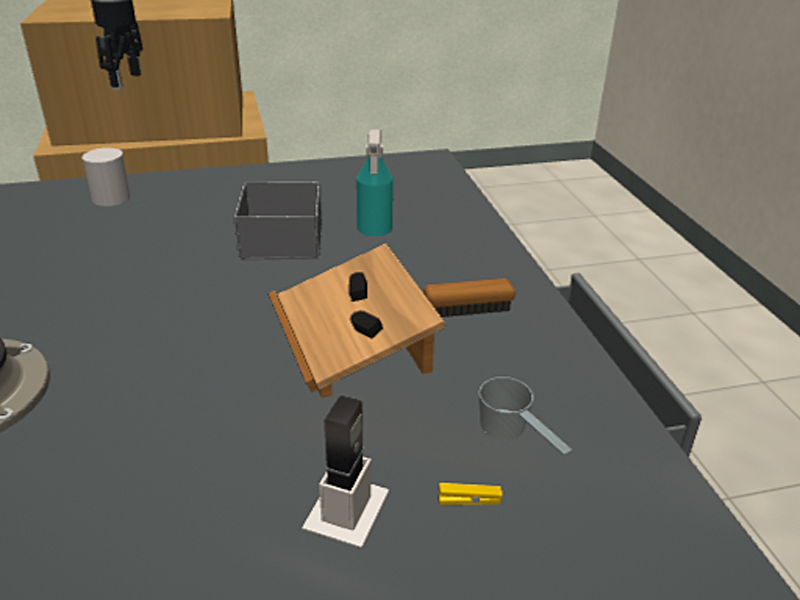

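View pics/top0.png

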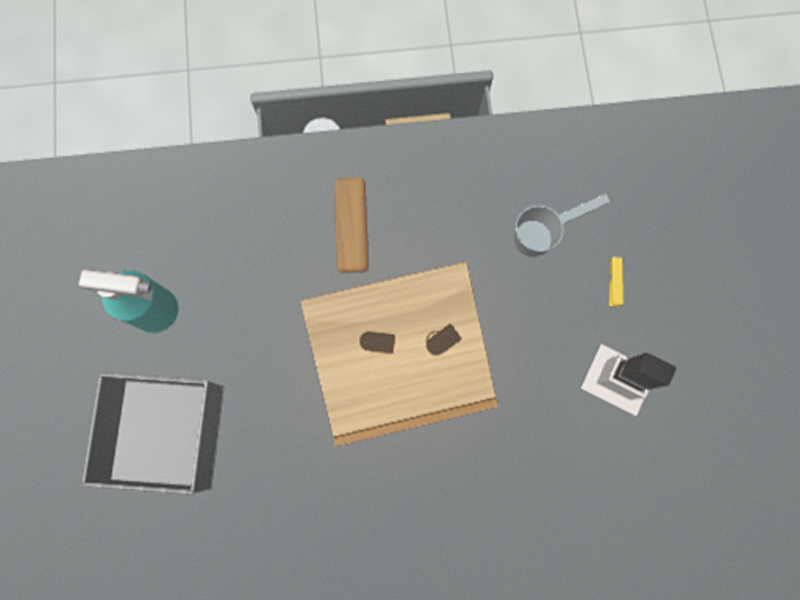

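The side view shows the arm at the upper left, the bin at about (280,220), the rest at (355,310) and the meter in its stand at (345,450). In the top view the bin is at (150,435), the offcuts at (377,342) and (443,340), and the stand at (615,380). I'll enlarge these areas next.

```bash
cat > h.py <<'E'
import cv2,numpy as np
from plant import env
def crop(img,x0,y0,w,h,k,fn):
    c=cv2.resize(img[y0:y0+h,x0:x0+w],None,fx=k,fy=k,interpolation=cv2.INTER_CUBIC)
    for x in range((x0+9)//10*10,x0+w,10):
        X=int((x+.5-x0)*k); cv2.line(c,(X,0),(X,8),(0,0,255),1); cv2.putText(c,str(x),(X-10,20),0,.35,(0,0,255),1)
    for y in range((y0+9)//10*10,y0+h,10):
        Y=int((y+.5-y0)*k); cv2.line(c,(0,Y),(8,Y),(0,0,255),1); cv2.putText(c,str(y),(10,Y+4),0,.35,(0,0,255),1)
    cv2.imwrite(fn,c)
K={"side":(np.array([[464.26413743,0,251.81095322],[0,464.26413743,181.67845314],[0,0,1]]),np.array([[0.97324535,-0.22940371,0.0129397],[-0.11287795,-0.52641789,-0.84269969],[0.20013013,0.81869295,-0.53822838]]),np.array([-0.61489728,0.15606557,1.03113503])),
"top":(np.array([[430.34516547,0,255.61412743],[0,430.34516547,192.14285349],[0,0,1]]),np.array([[-0.10574652,-0.99439043,0.00231227],[-0.97342584,0.10304153,-0.20451057],[0.20312509,-0.0238771,-0.97886162]]),np.array([0.06265553,0.63723667,0.90500624]))}
def proj(n,X):
    k,R,t=K[n]; c=np.atleast_2d(X)@R.T+t; p=c@k.T; return p[:,:2]/p[:,2:]
def onz(n,uv,z):
    k,R,t=K[n]; uv=np.atleast_2d(uv); C=-R.T@t
    d=np.c_[uv,np.ones(len(uv))]@np.linalg.inv(k).T@R
    z=np.broadcast_to(z,len(uv)); return C+d*((z-C[2])/d[:,2])[:,None]
E
python3 - <<'E'
from h import *
t=cv2.imread("pics/top0_raw.png"); s=cv2.imread("pics/side0_raw.png")
crop(t,188,163,134,126,5.9,"pics/c_rest_t.png")
crop(s,168,150,124,110,5.4,"pics/c_rest_s.png")
crop(t,365,160,75,115,5,"pics/c_st_t.png")
crop(s,185,245,75,108,5.4,"pics/c_st_s.png")
crop(t,45,165,110,155,3.8,"pics/c_bin_t.png")
E
```

```text
(no output)
```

View pics/c_rest_t.png

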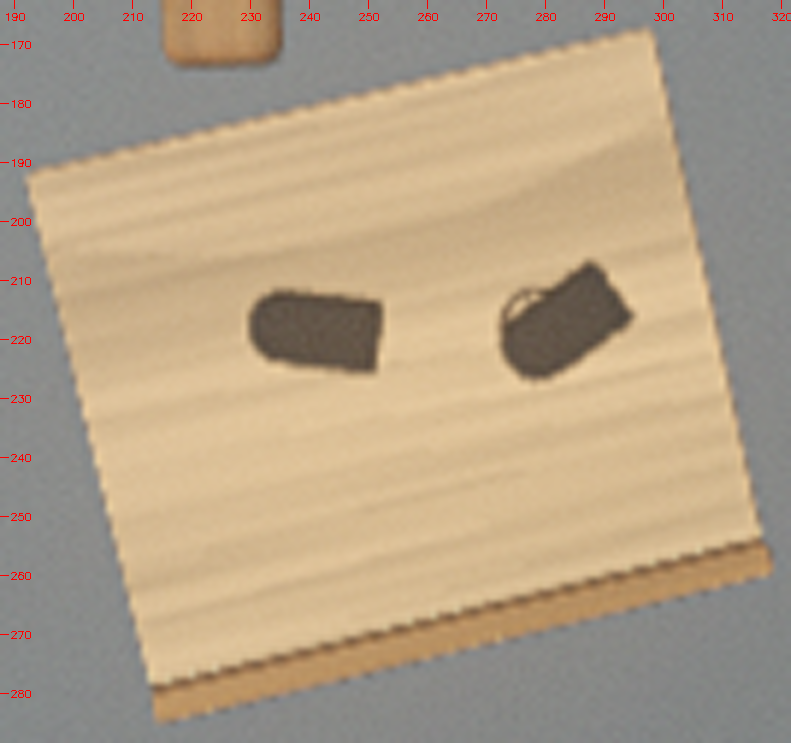

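View pics/c_rest_s.png

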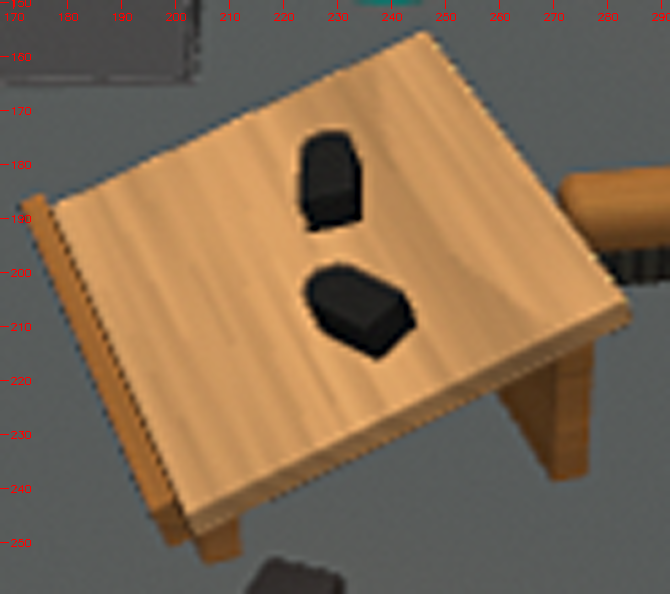

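View pics/c_st_t.png

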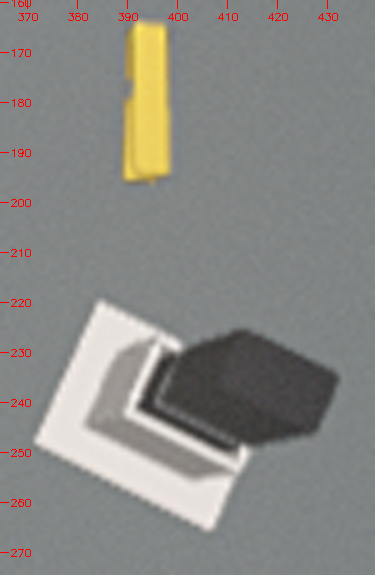

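View pics/c_st_s.png

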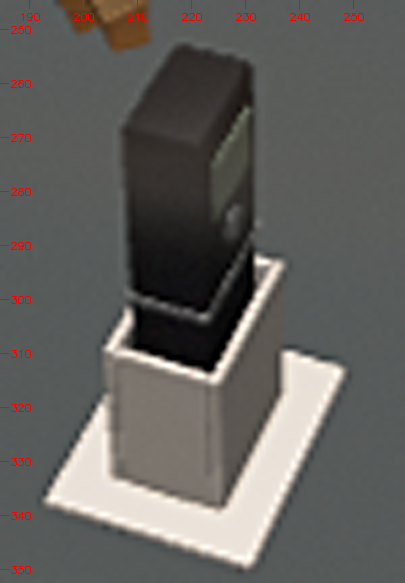

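View pics/c_bin_t.png

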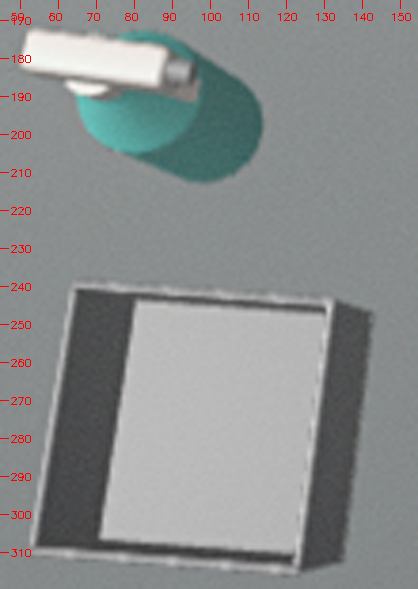

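```bash
cat > fit.py <<'E'
from h import *
from scipy.optimize import least_squares
def rz(a): return np.array([[np.cos(a),-np.sin(a),0],[np.sin(a),np.cos(a),0],[0,0,1]])
def fit(obs,x0):
    f=lambda p:np.concatenate([(proj(n,rz(p[2])@np.array(X)+[p[0],p[1],0])[0]-uv) for n,X,uv in obs])
    r=least_squares(f,x0); return r.x,np.round(f(r.x).reshape(-1,2),1)
if __name__=="__main__":
    c=.1*np.cos(.31);hz=.068+.32*c
    r,e=fit([("top",(c,.12,hz),(192.1,191.7)),("top",(c,-.12,hz),(297.8,167.2)),("side",(c,.12,hz),(246.2,155.4)),("side",(c,-.12,hz),(284.2,205.1))],[.65,0,0]); print("rest",r,e.tolist())
    b,e=fit([("top",(.075,.075,.09),(64.2,239)),("top",(.075,-.075,.09),(131.9,243.4)),("top",(-.075,-.075,.09),(122.9,315)),("top",(-.075,.075,.09),(53.7,310))],[.5,.3,0]); print("bin",b,e.tolist())
    # meter top: long axis y(44)
    h=.159
    m,e=fit([("top",(.014,.022,h),(413.1,225.3)),("top",(.014,-.022,h),(432.5,234.9)),("top",(-.014,-.022,h),(427.9,246.1)),
     ("side",(-.014,.022,h),(218.2-0,252.6)) if 0 else ("side",(.014,.022,h),(218.2,252.6)),("side",(.014,-.022,h),(231.2,256.7)),("side",(-.014,-.022,h),(223.9,271.4)),("side",(-.014,.022,h),(207.1,268.2))],[.5,-.3,-.4]); print("meter",m,e.tolist())
    for hf in(.003,.005):
        m,e=fit([("top",(.0375,.045,hf),(384.5,219.5)),("top",(-.0375,.045,hf),(371.3,248.1)),("top",(-.0375,-.045,hf),(406.9,265.7))],[.5,-.3,-.4]); print("stand",m,e.tolist())
    for zz in(.159,): print(onz("side",[(218.2,252.6),(231.2,256.7),(223.9,271.4),(207.1,268.2)],zz).round(3)); print(onz("top",[(413.1,225.3),(432.5,234.9),(427.9,246.1)],zz).round(3))
E
python3 fit.py
```

```text
rest [0.56947166 0.0023587  0.13229099] [[-0.2, 0.5], [0.6, -0.1], [0.4, -0.6], [-0.0, -0.4]]
bin [ 0.49112822  0.35560979 -0.17118366] [[-0.7, -0.6], [1.1, -0.4], [1.1, 0.4], [-1.5, 0.5]]
meter [ 0.496278   -0.32243457  0.27139072] [[-4.4, 8.7], [-4.0, -8.9], [6.9, -7.1], [2.3, -0.5], [0.7, 11.0], [-7.3, 1.9], [-1.5, -11.0]]
stand [ 0.49866454 -0.32048294 -0.58112058] [[-0.1, 0.2], [0.2, -0.2], [-0.0, 0.0]]
stand [ 0.49856239 -0.31985226 -0.58114543] [[-0.1, 0.1], [0.1, -0.2], [0.0, 0.1]]
[[ 0.5   -0.298  0.159]
 [ 0.52  -0.313  0.159]
 [ 0.501 -0.346  0.159]
 [ 0.475 -0.332  0.159]]
[[ 0.52  -0.309  0.159]
 [ 0.497 -0.344  0.159]
 [ 0.476 -0.331  0.159]]
```

```bash
cat > fit2.py <<'E'
from fit import *
from scipy.optimize import minimize
h=.159
m,e=fit([("top",(.014,.022,h),(413.1,225.3)),("top",(.014,-.022,h),(432.5,234.9)),("top",(-.014,-.022,h),(427.9,246.1)),("side",(-.014,.022,h),(218.2,252.6)),("side",(.014,.022,h),(231.2,256.7)),("side",(.014,-.022,h),(223.9,271.4)),("side",(-.014,-.022,h),(207.1,268.2))],[.5,-.32,-.58]);print("meter",m,e.tolist())
R0=rz(.1323); o=np.array([.5695,.0024,0]); a=.31
B=R0@np.array([[np.cos(a),0,-np.sin(a)],[0,1,0],[np.sin(a),0,np.cos(a)]])  # board frame cols: upslope, y, normal
C0=o+[0,0,.068]
th=np.linspace(0,np.pi,13)
out=np.array([(-.013,-.024),(.013,-.024)]+[(.013*np.cos(t),.012+.013*np.sin(t)) for t in th])
def pts(p):
    c,s=np.cos(p[2]),np.sin(p[2]); xy=out@np.array([[c,s],[-s,c]])+p[:2]
    P=np.r_[np.c_[xy,np.zeros(len(xy))],np.c_[xy,np.full(len(xy),.02)]]
    return P@B.T+C0
if __name__=="__main__":
  ims={n:cv2.imread(f"pics/{n}0_raw.png") for n in("top","side")}
  def mask(n,x0,y0,x1,y1):
    g=ims[n].max(2); M=np.zeros(g.shape,np.uint8); M[y0:y1,x0:x1]=(g[y0:y1,x0:x1]<110)*255; 
    k,l,st,_=cv2.connectedComponentsWithStats(M); i=1+np.argmax(st[1:,4]); return np.uint8(l==i)*255
  boxes={"a":{"top":(268,202,300,232),"side":(222,197,247,218)},"b":{"top":(225,207,257,230),"side":(220,172,238,195)}}
  for k,x0 in(("a",[0,-.04,-2.2]),("b",[.02,.05,-.2])):
    ms={n:mask(n,*boxes[k][n]) for n in ims}
    u=8
    big={n:cv2.resize(ms[n],None,fx=u,fy=u,interpolation=cv2.INTER_LINEAR)>127 for n in ms}
    def cost(p,v=False):
        r=[]
        for n in ms:
            uv=proj(n,pts(p)); im=np.zeros(big[n].shape,np.uint8)
            cv2.fillConvexPoly(im,cv2.convexHull(np.int32(np.round((uv+.5)*u))),1)
            r.append(1-(im&big[n]).sum()/(im|big[n]).sum())
        return r if v else sum(r)
    best=None
    for t in np.arange(0,6.28,.5):
        q=[x0[0],x0[1],t]
        c=cost(q)
        r=minimize(cost,q,method="Nelder-Mead",options=dict(initial_simplex=np.array(q)+np.array([[0,0,0],[.01,0,0],[0,.01,0],[0,0,.3]]),xatol=1e-4,fatol=1e-4))
        if best is None or r.fun<best.fun: best=r
    p=best.x; print(k,p,cost(p,True),[int((ms[n]>0).sum()) for n in ms],"mid",C0+B@[p[0],p[1],.01],"len dir",B@[-np.sin(p[2]),np.cos(p[2]),0])
    print(proj("top",pts(p)).round(1)[[0,1,8]].tolist())
  # ring
  print("board origin px",proj("top",[C0+B@[0,-y,0] for y in(0,.02,.03,.04,.05,.06)]).round(1).tolist())
  print("normal",B[:,2],"up",B[:,0],"y",B[:,1])
E
python3 fit2.py
```

```text
meter [ 0.49871327 -0.32077254 -0.56053812] [[-0.1, -1.0], [1.1, -1.0], [0.5, 0.5], [-1.0, -1.1], [1.1, -1.5], [-1.2, 0.7], [-0.1, -0.1]]
a [-0.00074605 -0.06036725  0.34793061] [np.float64(0.22642019350305387), np.float64(0.09425540548374012)] [224, 245] mid [ 0.5737351  -0.05793585  0.07729575] len dir [-0.44587372  0.88903228 -0.1040107 ]
[[294.3, 216.2], [288.1, 206.6], [272.7, 223.5]]
b [0.01944827 0.03052919 5.98385363] [np.float64(0.23296043656207366), np.float64(0.10864777565702544)] [220, 191] mid [0.58080821 0.0347032  0.0834562 ] len dir [0.15232295 0.98422843 0.0899562 ]
[[250.7, 224.6], [251.5, 213.0], [229.0, 217.5]]
board origin px [[255.7, 223.4], [264.5, 221.3], [268.8, 220.2], [273.2, 219.1], [277.6, 218.1], [281.9, 217.0]]
normal [-0.30239276 -0.04024162  0.95233357] up [0.94401123 0.1256265  0.30505864] y [-0.13191439  0.99126111  0.        ]
```

```bash
cat > go.py <<'E'
from fit2 import *
from scipy.spatial.transform import Rotation as Ro
def frame(z,y):
    z=z/np.linalg.norm(z); y=y-z*(y@z); y/=np.linalg.norm(y); return np.c_[np.cross(y,z),y,z]
def cmd(p,R,p0,R0):
    best=min((Ro.from_matrix(Rr@R0.T).as_rotvec() for Rr in (R,R@np.diag([-1,-1,1]))),key=np.linalg.norm)
    return np.round((p-p0)*100,2).tolist()+np.round(best,3).tolist()
n=B[:,2]
def bp(x,y,h): return C0+B@np.array([x,y,h])
def wd(yaw): return B@np.array([np.cos(yaw),np.sin(yaw),0])
E
python3 - <<'E'
from go import *
p0=np.array([.224,.637,.253]); s=env.read_state(); R0_=Ro.from_rotvec(s["ee_rot"]).as_matrix(); print(R0_.round(3))
pb=[.0194,.0305,5.984]
R=frame(-n,wd(pb[2]))
print("above b",bp(*pb[:2],.11),cmd(bp(*pb[:2],.11),R,p0,R0_)); print("at b",bp(*pb[:2],.026),cmd(bp(*pb[:2],.026),R,p0,R0_))
print("bin from b", )
print("bottle",onz("top",[(75,185)],.1), onz("side",[(240,140)],.02),"cyl",onz("side",[(68,130)],0), onz("side",[(68,100)],.1))
E
```

```text
meter [ 0.49871327 -0.32077254 -0.56053812] [[-0.1, -1.0], [1.1, -1.0], [0.5, 0.5], [-1.0, -1.1], [1.1, -1.5], [-1.2, 0.7], [-0.1, -0.1]]
[[-0.943  0.331 -0.   ]
 [ 0.331  0.943 -0.002]
 [-0.    -0.002 -1.   ]]
above b [0.55052723 0.03064404 0.17867483] [32.65, -60.64, -7.43, 0.25, -0.228, -1.388]
at b [0.57592822 0.03402434 0.09867881] [35.19, -60.3, -15.43, 0.25, -0.228, -1.388]
bin from b
bottle [[0.69045663 0.38577849 0.1       ]] [[0.67998263 0.3671172  0.02      ]] cyl [[0.14302136 0.59245052 0.        ]] [[0.16093446 0.60472002 0.1       ]]
```

Call:
{"api": "move_arm", "payload": {
  "commands": [
    [[6, 32.65, -60.64, -3, 0.25, -0.228, -1.388], [6, 32.65, -60.64, -3, 0.25, -0.228, -1.388], [6, 32.65, -60.64, -3, 0.25, -0.228, -1.388], [6, 32.65, -60.64, -3, 0.25, -0.228, -1.388], [6, 32.65, -60.64, -3, 0.25, -0.228, -1.388], [6, 32.65, -60.64, -3, 0.25, -0.228, -1.388], [6, 32.65, -60.64, -3, 0.25, -0.228, -1.388], [6, 32.65, -60.64, -3, 0.25, -0.228, -1.388], [6, 32.65, -60.64, -3, 0.25, -0.228, -1.388], [6, 32.65, -60.64, -3, 0.25, -0.228, -1.388], [6, 32.65, -60.64, -3, 0.25, -0.228, -1.388], [6, 32.65, -60.64, -3, 0.25, -0.228, -1.388], [6, 32.65, -60.64, -3, 0.25, -0.228, -1.388], [6, 32.65, -60.64, -7.43, 0.25, -0.228, -1.388], [6, 32.65, -60.64, -7.43, 0.25, -0.228, -1.388], [6, 32.65, -60.64, -7.43, 0.25, -0.228, -1.388]]
  ]
}}

```text
time: 2.1
tcp_pos: [0.5503, 0.0317, 0.1799]
ee_rot: [2.25, 1.905, 0.391]
wrist_force: [0.2, -0.1, -0.4]
gripper_width: 0.0598
```

```bash
python3 - <<'E'
from go import *
s=env.read_state(); R=frame(-n,wd(5.984)); Rm=Ro.from_rotvec(s["ee_rot"]).as_matrix()
print(s["tcp_pos"],"tool z",Rm[:,2],-n,"y",Rm[:,1],wd(5.984))
for q in("top","side"):
    im=env.get_image(q)["color"][:,:,::-1]; cv2.imwrite(f"pics/{q}1.png",im)
crop(cv2.imread("pics/side1.png"),165,90,130,120,5,"pics/c1s.png")
E
```

```text
meter [ 0.49871327 -0.32077254 -0.56053812] [[-0.1, -1.0], [1.1, -1.0], [0.5, 0.5], [-1.0, -1.1], [1.1, -1.5], [-1.2, 0.7], [-0.1, -0.1]]
[0.55030716 0.03168731 0.1798558 ] tool z [ 0.30417164  0.04096819 -0.9517359 ] [ 0.30239276  0.04024162 -0.95233357] y [ 0.94065861 -0.17072431  0.29328243] [ 0.94095604 -0.1721203   0.291507  ]
```

View pics/c1s.png

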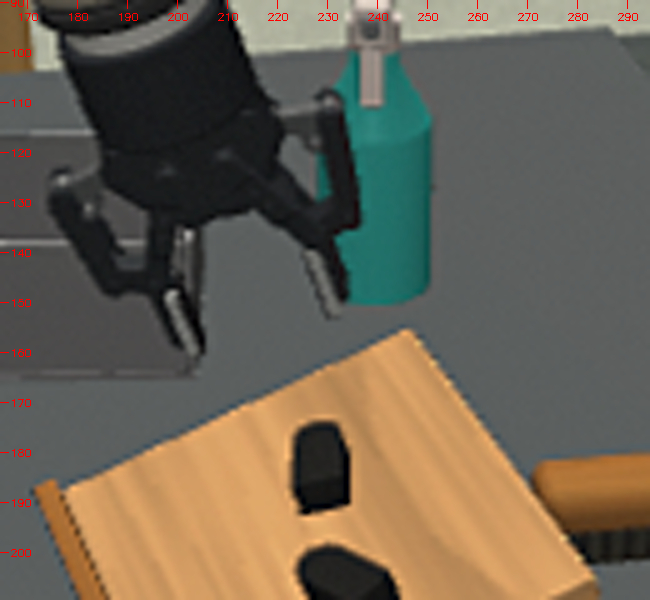

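The open jaws stand square to the slope, straight above offcut B, which is at crop (322,465). I'll descend along the board normal and grip.

Call:
{"api": "move_arm", "payload": {
  "commands": [
    [[6, 1.27, 0.17, -4.0, 0, 0, 0], [6, 2.0, 0.27, -6.5, 0, 0, 0], [6, 2.54, 0.3, -8.05, 0, 0, 0], [6, 2.54, 0.3, -8.05, 0, 0, 0], [0, 2.54, 0.3, -8.05, 0, 0, 0], [0, 2.54, 0.3, -8.05, 0, 0, 0], [0, 2.54, 0.3, -8.05, 0, 0, 0], [0, 2.54, 0.3, -8.05, 0, 0, 0], [0, 2.54, 0.3, -8.05, 0, 0, 0], [0, 2.54, 0.3, -8.05, 0, 0, 0], [0, 1.27, 0.17, -4.0, 0, 0, 0], [0, 0, 0, 1, 0, 0, 0], [0, 0, 0, 6, 0, 0, 0], [0, 0, 0, 6, 0, 0, 0]]
  ]
}}

```text
time: 3.95
tcp_pos: [0.5525, 0.031, 0.2436]
ee_rot: [2.248, 1.901, 0.402]
wrist_force: [-0.6, -0.2, -0.8]
gripper_width: 0.0245
```

Call:
{"api": "move_arm", "payload": {
  "commands": [
    [[0, -6.5, 32, 0, 0, 0, 0], [0, -6.5, 32, 0, 0, 0, 0], [0, -6.5, 32, 0, 0, 0, 0], [0, -6.5, 32, 0, 0, 0, 0], [0, -6.5, 32, 0, 0, 0, 0], [0, -6.5, 32, 0, 0, 0, 0], [0, -6.5, 32, -5, 0, 0, 0], [0, -6.5, 32, -10.5, 0, 0, 0], [0, -6.5, 32, -10.5, 0, 0, 0], [0, -6.5, 32, -10.5, 0, 0, 0]]
  ]
}}

```text
time: 5.2
tcp_pos: [0.4863, 0.3502, 0.1355]
ee_rot: [2.252, 1.902, 0.392]
wrist_force: [0.3, -0.3, 0.3]
gripper_width: 0.0245
```

```bash
python3 - <<'E'
from h import *
s=env.read_state(); print(s["tcp_pos"],s["gripper_width"])
for q in("top","side"):
    im=env.get_image(q)["color"][:,:,::-1]; cv2.imwrite(f"pics/{q}2.png",im)
a=cv2.imread("pics/side2.png")[60:260,100:320]; b=cv2.imread("pics/top2.png")[150:350,20:240]
cv2.imwrite("pics/c2.png",cv2.resize(np.hstack([a,b]),None,fx=1.8,fy=1.8,interpolation=cv2.INTER_CUBIC))
E
```

```text
[0.48626806 0.35016705 0.13545319] 0.02445722465638369
```

View pics/c2.png

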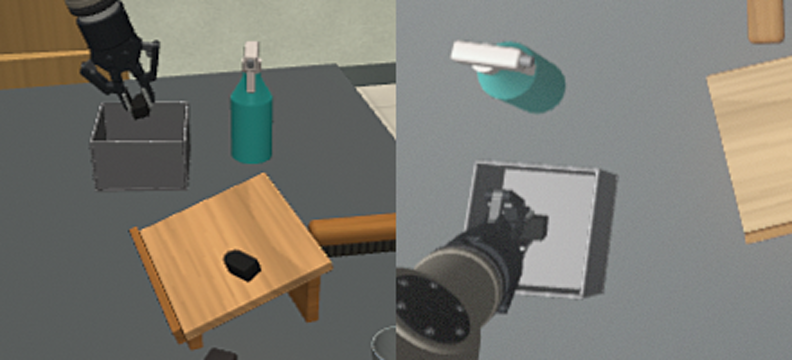

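The offcut hangs over the bin's mouth, at (540,225) in the top view. I'll release it, rise and go to offcut A.

Call:
{"api": "move_arm", "payload": {
  "commands": [
    [[5, 0, 0, 0, 0, 0, 0], [5, 0, 0, 0, 0, 0, 0], [5, 0, 0, 0, 0, 0, 0], [6, 0, 0, 0, 0, 0, 0], [6, 0, 0, 5, 0, 0, 0], [6, 0, 0, 9, 0, 0, 0], [6, 0, 0, 9, 0, 0, 0]]
  ]
}}

```text
time: 6.18
tcp_pos: [0.4868, 0.3517, 0.2273]
ee_rot: [2.252, 1.903, 0.399]
wrist_force: [0.3, -0.5, -0.4]
gripper_width: 0.0597
```

```bash
python3 - <<'E'
from go import *
s=env.read_state(); p0=np.array([.48553,.35064,.22367]); print(s["tcp_pos"]); Rm=Ro.from_rotvec(s["ee_rot"]).as_matrix()
R_=frame(-n,wd(5.984)); pa=[-.0007,-.0604,.348]
R=frame(-n,wd(pa[2]))
for h_ in(.14,.11,.026): print(bp(*pa[:2],h_),cmd(bp(*pa[:2],h_),R,p0,Rm))
im=env.get_image("top")["color"][:,:,::-1]; cv2.imwrite("pics/top3.png",im); cv2.imwrite("pics/c3.png",cv2.resize(im[150:350,20:320],None,fx=2.6,fy=2.6))
E
```

```text
meter [ 0.49871327 -0.32077254 -0.56053812] [[-0.1, -1.0], [1.1, -1.0], [0.5, 0.5], [-1.0, -1.1], [1.1, -1.5], [-1.2, 0.7], [-0.1, -0.1]]
[0.48679734 0.35174138 0.22729816]
[ 0.53447183 -0.06319394  0.20111316] [4.89, -41.38, -2.26, -0.202, -0.022, 0.616]
[ 0.54354362 -0.06198669  0.17254315] [5.8, -41.26, -5.11, -0.202, -0.022, 0.616]
[ 0.56894461 -0.05860639  0.09254713] [8.34, -40.92, -13.11, -0.202, -0.022, 0.616]
```

View pics/c3.png

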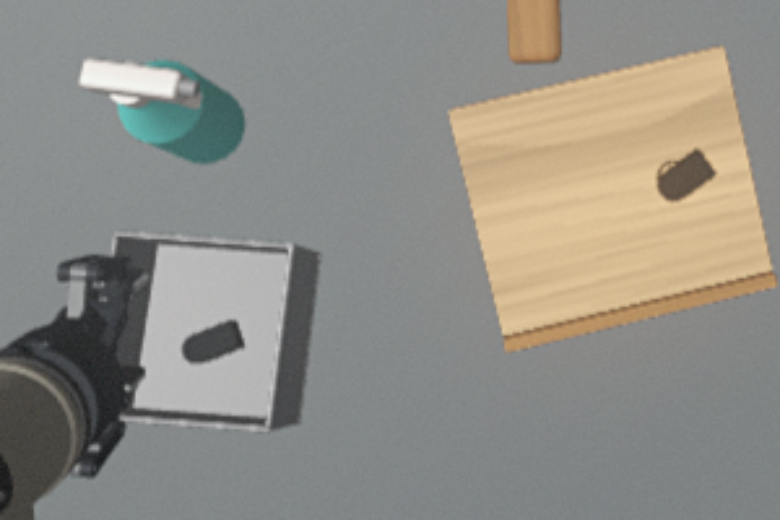

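Offcut B lies in the bin at (213,341). Offcut A next.

Call:
{"api": "move_arm", "payload": {
  "commands": [
    [[6, 4.9, -41.4, -1, -0.196, -0.026, 0.616], [6, 4.9, -41.4, -1, -0.196, -0.026, 0.616], [6, 4.9, -41.4, -1, -0.196, -0.026, 0.616], [6, 4.9, -41.4, -1, -0.196, -0.026, 0.616], [6, 4.9, -41.4, -1, -0.196, -0.026, 0.616], [6, 4.9, -41.4, -1, -0.196, -0.026, 0.616], [6, 4.9, -41.4, -1, -0.196, -0.026, 0.616], [6, 4.9, -41.4, -2.26, -0.196, -0.026, 0.616], [6, 5.8, -41.26, -5.1, -0.196, -0.026, 0.616], [6, 7.07, -41.1, -9.1, -0.196, -0.026, 0.616], [6, 8.34, -40.92, -13.1, -0.196, -0.026, 0.616], [6, 8.34, -40.92, -13.1, -0.196, -0.026, 0.616], [0, 8.34, -40.92, -13.1, -0.196, -0.026, 0.616], [0, 8.34, -40.92, -13.1, -0.196, -0.026, 0.616], [0, 8.34, -40.92, -13.1, -0.196, -0.026, 0.616], [0, 8.34, -40.92, -13.1, -0.196, -0.026, 0.616], [0, 8.34, -40.92, -13.1, -0.196, -0.026, 0.616], [0, 8.34, -40.92, -13.1, -0.196, -0.026, 0.616]]
  ]
}}

```text
time: 8.48
tcp_pos: [0.5689, -0.0586, 0.0947]
ee_rot: [1.496, 2.465, 0.287]
wrist_force: [-4.3, -0.3, 7.6]
gripper_width: 0.0244
```

Call:
{"api": "move_arm", "payload": {
  "commands": [
    [[0, -1.27, -0.17, 4.0, 0, 0, 0], [0, -2.5, -0.3, 9, 0, 0, 0], [0, -2.5, -0.3, 15, 0, 0, 0], [0, -7.5, 40.5, 15, 0.196, 0.026, -0.616], [0, -7.5, 40.5, 15, 0.196, 0.026, -0.616], [0, -7.5, 40.5, 15, 0.196, 0.026, -0.616], [0, -7.5, 40.5, 15, 0.196, 0.026, -0.616], [0, -7.5, 40.5, 15, 0.196, 0.026, -0.616], [0, -7.5, 40.5, 15, 0.196, 0.026, -0.616], [0, -7.5, 40.5, 15, 0.196, 0.026, -0.616], [0, -7.5, 40.5, 15, 0.196, 0.026, -0.616], [0, -7.5, 40.5, 8, 0.196, 0.026, -0.616], [0, -7.5, 40.5, 5, 0.196, 0.026, -0.616], [0, -7.5, 40.5, 5, 0.196, 0.026, -0.616]]
  ]
}}

```text
time: 10.22
tcp_pos: [0.492, 0.345, 0.1412]
ee_rot: [2.251, 1.904, 0.383]
wrist_force: [-0.2, -0.6, 0.1]
gripper_width: 0.0244
```

```bash
python3 - <<'E'
from h import *
s=env.read_state(); print(s["tcp_pos"],s["gripper_width"])
for q in("top","side"):
    im=env.get_image(q)["color"][:,:,::-1]; cv2.imwrite(f"pics/{q}4.png",im)
a=cv2.imread("pics/side4.png")[60:260,100:320]; b=cv2.imread("pics/top4.png")[150:350,20:240]
cv2.imwrite("pics/c4.png",cv2.resize(np.hstack([a,b]),None,fx=1.8,fy=1.8,interpolation=cv2.INTER_CUBIC))
crop(cv2.imread("pics/top4.png"),255,190,60,50,12,"pics/c4r.png")
E
```

```text
[0.49200003 0.34504159 0.14121542] 0.024432225484328385
```

View pics/c4.png

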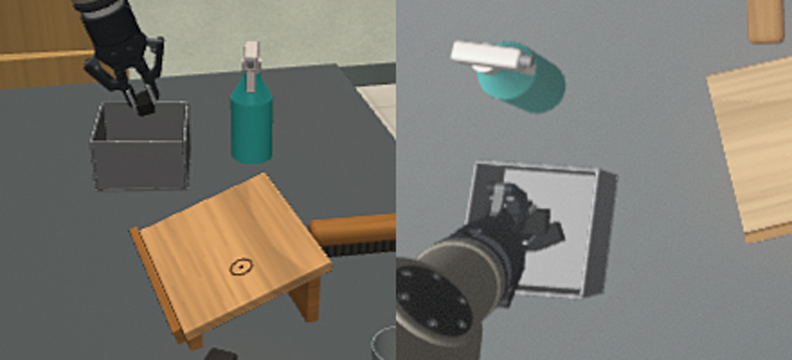

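View pics/c4r.png

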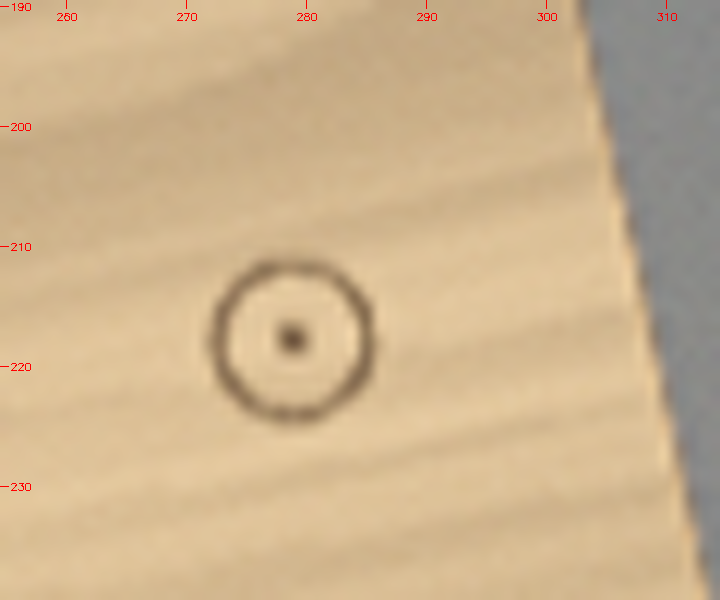

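The offcut is held over the open part of the bin, and the ring and dot are now clear at top pixel (278.8,217.8). I'll release it.

Call:
{"api": "move_arm", "payload": {
  "commands": [
    [[5, 0, 0, 0, 0, 0, 0], [5, 0, 0, 0, 0, 0, 0], [5, 0, 0, 0, 0, 0, 0], [6, 0, 0, 0, 0, 0, 0], [6, 0, 0, 5, 0, 0, 0], [6, 0, 0, 10, 0, 0, 0], [6, 0, 0, 10, 0, 0, 0]]
  ]
}}

```text
time: 11.2
tcp_pos: [0.4956, 0.3477, 0.2471]
ee_rot: [2.253, 1.902, 0.401]
wrist_force: [0.2, -0.6, 0.4]
gripper_width: 0.0601
```

```bash
python3 - <<'E'
from go import *
for q in("top","side"):
    im=env.get_image(q)["color"][:,:,::-1]; cv2.imwrite(f"pics/{q}5.png",im)
crop(cv2.imread("pics/side5.png"),210,185,50,40,14,"pics/c5r.png")
im=cv2.imread("pics/top5.png");cv2.imwrite("pics/c5.png",cv2.resize(im[220:330,20:160],None,fx=4,fy=4))
s=env.read_state(); Rm=Ro.from_rotvec(s["ee_rot"]).as_matrix(); p0=np.array([.4939,.3464,.2427]); print(s["tcp_pos"])
yaw=-.57; R=frame(np.array([0,0,-1.]),np.array([np.cos(yaw),np.sin(yaw),0]))
Rid=frame(-n,wd(5.984))
for z in(.28,.2,.13): print(cmd(np.array([.4987,-.3207,z]),R,p0,Rid), cmd(np.array([.4987,-.3207,z]),R,p0,Rm))
E
```

```text
meter [ 0.49871327 -0.32077254 -0.56053812] [[-0.1, -1.0], [1.1, -1.0], [0.5, 0.5], [-1.0, -1.1], [1.1, -1.5], [-1.2, 0.7], [-0.1, -0.1]]
[0.49338976 0.34642336 0.24311906]
[0.48, -66.71, 3.73, 0.022, 0.311, -0.4] [0.48, -66.71, 3.73, 0.021, 0.313, -0.4]
[0.48, -66.71, -4.27, 0.022, 0.311, -0.4] [0.48, -66.71, -4.27, 0.021, 0.313, -0.4]
[0.48, -66.71, -11.27, 0.022, 0.311, -0.4] [0.48, -66.71, -11.27, 0.021, 0.313, -0.4]
```

View pics/c5.png

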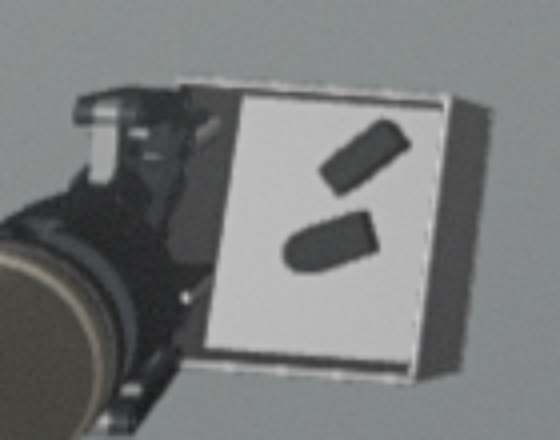

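View pics/c5r.png

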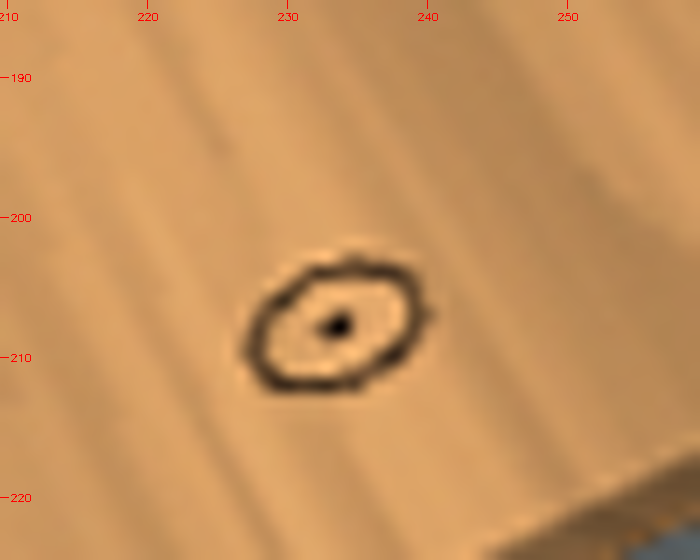

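Both offcuts are in the bin, at (365,157) and (330,240). The dot in the side view is at (233.6,207.8). I'll go above the meter.

Call:
{"api": "move_arm", "payload": {
  "commands": [
    [[6, 0.48, -66.7, 3.7, 0.022, 0.311, -0.4], [6, 0.48, -66.7, 3.7, 0.022, 0.311, -0.4], [6, 0.48, -66.7, 3.7, 0.022, 0.311, -0.4], [6, 0.48, -66.7, 3.7, 0.022, 0.311, -0.4], [6, 0.48, -66.7, 3.7, 0.022, 0.311, -0.4], [6, 0.48, -66.7, 3.7, 0.022, 0.311, -0.4], [6, 0.48, -66.7, 3.7, 0.022, 0.311, -0.4], [6, 0.48, -66.7, 3.7, 0.022, 0.311, -0.4], [6, 0.48, -66.7, 3.7, 0.022, 0.311, -0.4], [6, 0.48, -66.7, 3.7, 0.022, 0.311, -0.4], [6, 0.48, -66.7, 3.7, 0.022, 0.311, -0.4], [6, 0.48, -66.7, 3.7, 0.022, 0.311, -0.4], [6, 0.48, -66.7, -3, 0.022, 0.311, -0.4], [6, 0.48, -66.7, -3, 0.022, 0.311, -0.4], [6, 0.48, -66.7, -3, 0.022, 0.311, -0.4], [6, 0.48, -66.7, -3, 0.022, 0.311, -0.4]]
  ]
}}

```text
time: 13.3
tcp_pos: [0.4994, -0.321, 0.2148]
ee_rot: [2.753, 1.506, 0.005]
wrist_force: [0.4, 0.2, 0.5]
gripper_width: 0.0604
```

```bash
python3 - <<'E'
from go import *
s=env.read_state(); print(s["tcp_pos"],Ro.from_rotvec(s["ee_rot"]).as_matrix().round(3).tolist())
for q in("top","side"):
    im=env.get_image(q)["color"][:,:,::-1]; cv2.imwrite(f"pics/{q}6.png",im)
crop(cv2.imread("pics/side6.png"),165,195,110,110,5.4,"pics/c6.png")
crop(cv2.imread("pics/top6.png"),350,170,130,110,5.4,"pics/c6t.png")
# triangulate dot
A=[];b=[]
P=cv2.triangulatePoints(*[K[q][0]@np.c_[K[q][1],K[q][2]] for q in("top","side")],np.array([[278.83],[217.83]]),np.array([[233.64],[207.79]])); X=(P[:3]/P[3])[:,0]
print("tri",X,"board coords",B.T@(X-C0))
from scipy.optimize import least_squares
for q,uv in(("top",(278.83,217.83)),("side",(233.64,207.79))):
    r=least_squares(lambda a:proj(q,bp(a[0],a[1],0))[0]-uv,[0,-.05],x_scale=.01); print(q,r.x,bp(*r.x,0))
E
```

```text
meter [ 0.49871327 -0.32077254 -0.56053812] [[-0.1, -1.0], [1.1, -1.0], [0.5, 0.5], [-1.0, -1.1], [1.1, -1.5], [-1.2, 0.7], [-0.1, -0.1]]
[ 0.4993575  -0.32104036  0.21483627] [[0.54, 0.842, 0.004], [0.842, -0.54, -0.002], [0.001, 0.004, -1.0]]
tri [ 0.5762467  -0.05002033  0.06794247] board coords [-2.33972572e-04 -5.28522239e-02  1.45345847e-05]
top [-9.16769956e-05 -5.28833819e-02] [ 0.57638953 -0.05003276  0.06797203]
side [-0.0003514  -0.05278331] [ 0.57613115 -0.04996619  0.0678928 ]
```

View pics/c6.png

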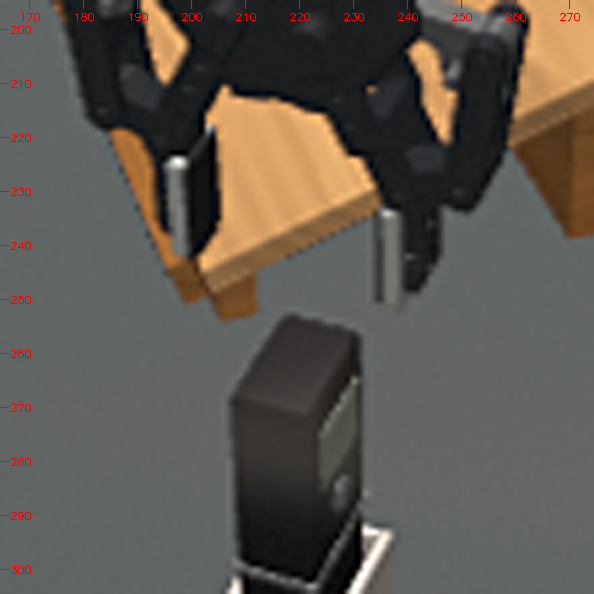

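View pics/c6t.png

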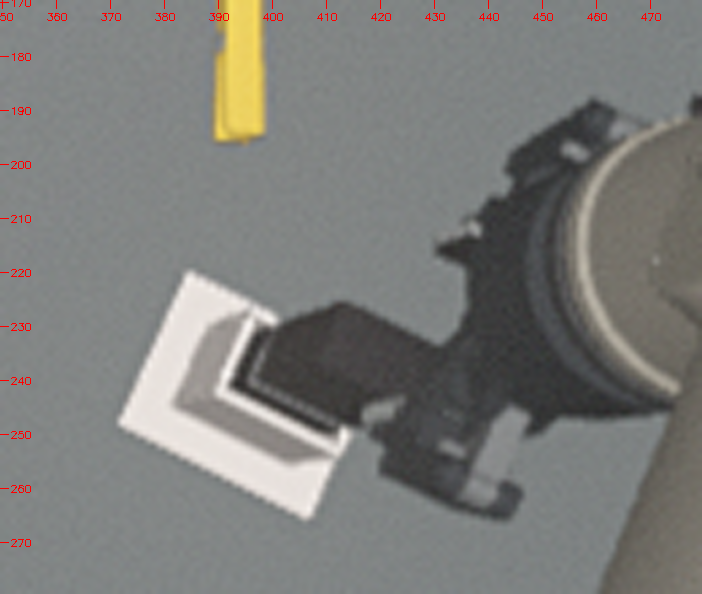

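The jaws straddle the meter casing in line with its narrow sides, and triangulation puts the dot on the modelled board face. I'll descend and grip.

Call:
{"api": "move_arm", "payload": {
  "commands": [
    [[6, 0, 0, -4, 0, 0, 0], [6, 0, 0, -7, 0, 0, 0], [6, 0, 0, -8.8, 0, 0, 0], [6, 0, 0, -8.8, 0, 0, 0], [6, 0, 0, -8.8, 0, 0, 0], [0, 0, 0, -8.8, 0, 0, 0], [0, 0, 0, -8.8, 0, 0, 0], [0, 0, 0, -8.8, 0, 0, 0], [0, 0, 0, -8.8, 0, 0, 0], [0, 0, 0, -8.8, 0, 0, 0], [0, 0, 0, -8.8, 0, 0, 0]]
  ]
}}

```text
time: 14.78
tcp_pos: [0.4988, -0.3209, 0.1259]
ee_rot: [2.755, 1.506, 0.004]
wrist_force: [-0.6, 1.0, 5.6]
gripper_width: 0.0273
```

```bash
python3 - <<'E'
from go import *
s=env.read_state(); print(s["tcp_pos"],Ro.from_rotvec(s["ee_rot"]).as_matrix().round(3).tolist(),s["wrist_force"],s["ft_torque"],s["gripper_width"])
E
```

```text
meter [ 0.49871327 -0.32077254 -0.56053812] [[-0.1, -1.0], [1.1, -1.0], [0.5, 0.5], [-1.0, -1.1], [1.1, -1.5], [-1.2, 0.7], [-0.1, -0.1]]
[ 0.49875456 -0.3209297   0.12590063] [[0.54, 0.842, 0.003], [0.842, -0.54, -0.0], [0.001, 0.003, -1.0]] [-0.57102203  1.03218961  5.643943  ] [0.27521038 0.28387865 0.00907954] 0.027347328805182265
```

Call:
{"api": "move_arm", "payload": {
  "commands": [
    [[0, 0, 0, 3, 0, 0, 0], [0, 0, 0, 8, 0, 0, 0], [0, 0, 0, 14, 0, 0, 0], [0, 0, 0, 14, 0, 0, 0], [0, 0, 0, 14, 0, 0, 0], [0, 0, 0, 14, 0, 0, 0]]
  ]
}}

```text
time: 15.52
tcp_pos: [0.4977, -0.3199, 0.2633]
ee_rot: [-2.755, -1.506, 0.0]
wrist_force: [-0.3, 0.3, -1.8]
gripper_width: 0.0276
```

```bash
python3 - <<'E'
from go import *
s=env.read_state(); print(s["tcp_pos"],Ro.from_rotvec(s["ee_rot"]).as_matrix().round(3).tolist(),s["wrist_force"],s["ft_torque"],s["gripper_width"])
for q in("top","side"):
    im=env.get_image(q)["color"][:,:,::-1]; cv2.imwrite(f"pics/{q}7.png",im)
Rm=Ro.from_rotvec(s["ee_rot"]).as_matrix(); T=s["tcp_pos"]
ax=Rm[:,2]
tip=T+ax*(.0919+.024); bot=T+ax*.0919; top=T-ax*(.125-.0919)
for q in("top","side"): print(q,proj(q,[tip,bot,top]).round(1).tolist())
crop(cv2.imread("pics/side7.png"),160,140,120,150,4,"pics/c7.png")
E
```

```text
meter [ 0.49871327 -0.32077254 -0.56053812] [[-0.1, -1.0], [1.1, -1.0], [0.5, 0.5], [-1.0, -1.1], [1.1, -1.5], [-1.2, 0.7], [-0.1, -0.1]]
[ 0.4976877  -0.31986649  0.26330289] [[0.54, 0.842, -0.001], [0.842, -0.54, 0.001], [0.0, -0.001, -1.0]] [-0.33583833  0.34936094 -1.80733677] [ 0.01292032 -0.02320957 -0.02182298] 0.02755047221295567
top [[418.1, 236.6], [422.7, 235.3], [451.2, 227.3]]
side [[219.3, 266.3], [218.9, 255.7], [216.9, 193.8]]
```

View pics/c7.png

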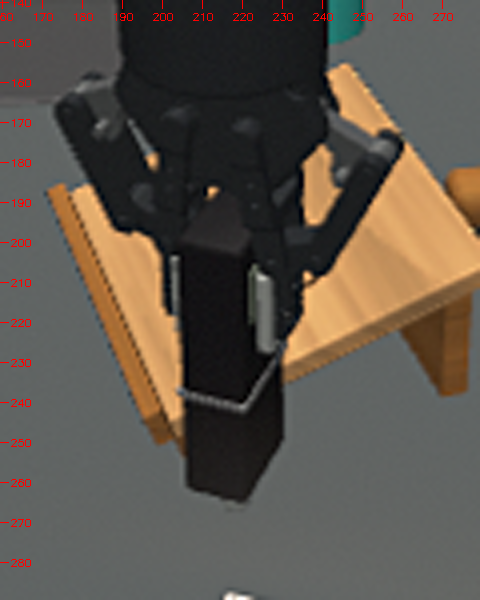

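```bash
cat > mfit.py <<'E'
from go import *
def mfit(Rm,T,obs,free=(0,1,2)):
    # params: dx(tool x), d(bottom ahead of TCP), tilt about tool y
    def pt(p,c):
        Q=Ro.from_rotvec([0,p[2],0]).as_matrix()
        l=Q@np.array([c[1]*.022,c[0]*.014,p[1]-(.125 if c[2] else 0)])+[p[0],0,0]
        return T+Rm@l
    f=lambda p:np.concatenate([proj(n,pt(p,c))[0]-uv for n,c,uv in obs])
    r=least_squares(f,[0,.092,0],x_scale=[.01,.01,.1]); return r.x,f(r.x).reshape(-1,2).round(1).tolist(),f([0,.0919,0]).reshape(-1,2).round(1).tolist()
E
python3 - <<'E'
from mfit import *
s=env.read_state(); Rm=Ro.from_rotvec(s["ee_rot"]).as_matrix(); T=s["tcp_pos"]
obs=[("side",(1,-1,0),(220,265)),("side",(-1,-1,0),(206.3,261.3)),("side",(1,1,0),(230.3,248.8)),("side",(-1,-1,1),(204.5,199.5)),("side",(1,-1,1),(215.3,202.5))]
for r in mfit(Rm,T,obs): print(r)
crop(cv2.imread("pics/top7.png"),380,190,110,80,7,"pics/c7t.png")
E
```

```text
meter [ 0.49871327 -0.32077254 -0.56053812] [[-0.1, -1.0], [1.1, -1.0], [0.5, 0.5], [-1.0, -1.1], [1.1, -1.5], [-1.2, 0.7], [-0.1, -0.1]]
[-0.00402901  0.08754805  0.01265735]
[[1.0, 0.5], [-1.2, 0.1], [0.7, -0.4], [-3.2, -0.5], [3.4, 0.3]]
[[1.7, 1.3], [-0.3, 0.9], [1.4, 0.7], [-1.8, 0.1], [4.6, 0.9]]
```

View pics/c7t.png

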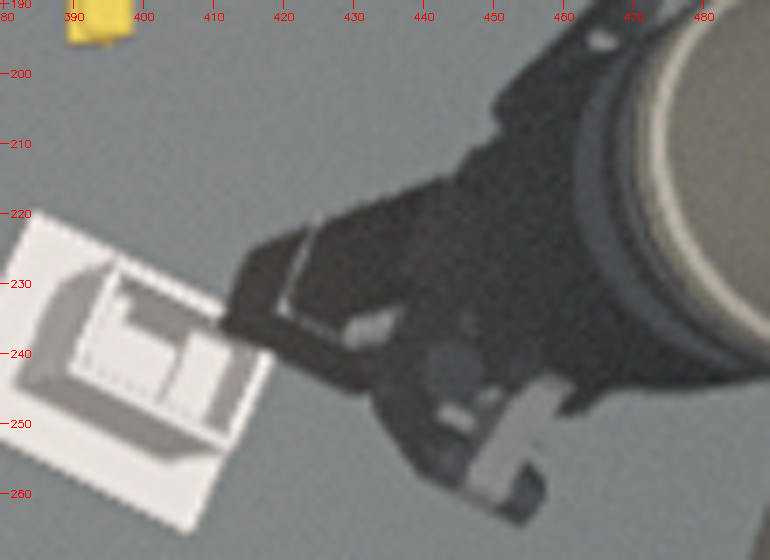

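```bash
python3 - <<'E'
from mfit import *
s=env.read_state(); Rm=Ro.from_rotvec(s["ee_rot"]).as_matrix(); T=s["tcp_pos"]
S=[("side",(1,-1,0),(220,265)),("side",(-1,-1,0),(206.3,261.3)),("side",(1,1,0),(230.3,248.8)),("side",(-1,-1,1),(204.5,199.5))]
O=[("top",(1,1,0),(415.9,224.5)),("top",(-1,1,0),(410.9,236.4)),("top",(-1,-1,0),(432.4,245.2))]
for o in(S,O,S+O): 
  for r in mfit(Rm,T,o): print(r)
E
```

```text
meter [ 0.49871327 -0.32077254 -0.56053812] [[-0.1, -1.0], [1.1, -1.0], [0.5, 0.5], [-1.0, -1.1], [1.1, -1.5], [-1.2, 0.7], [-0.1, -0.1]]
[ 0.00082813  0.09075916 -0.01144503]
[[1.7, 0.7], [-0.4, 0.3], [1.3, 0.3], [-1.5, -1.1]]
[[1.7, 1.3], [-0.3, 0.9], [1.4, 0.7], [-1.8, 0.1]]
[ 0.0421426   0.09265101 -0.46090182]
[[-0.2, -0.3], [-0.6, 0.5], [0.6, -0.1]]
[[-0.6, -0.6], [-1.1, 0.1], [-1.7, 1.4]]
[ 6.92924744e-05  8.99289535e-02 -1.24599045e-02]
[[1.5, 0.6], [-0.7, 0.2], [1.1, 0.3], [-1.8, -1.3], [0.2, -0.5], [-0.2, 0.3], [-0.7, 1.6]]
[[1.7, 1.3], [-0.3, 0.9], [1.4, 0.7], [-1.8, 0.1], [-0.6, -0.6], [-1.1, 0.1], [-1.7, 1.4]]
```

```bash
python3 - <<'E'
from go import *
s=env.read_state(); print(s["q"].round(3))
p0=np.array([.4987,-.3206,.2647]); print("lag",s["tcp_pos"]-p0)
Rid=frame(np.array([0,0,-1.]),np.array([np.cos(-.57),np.sin(-.57),0]))
spot=np.array([.5763,-.0500,.0679])
R=frame(-n,-B[:,1])
for g in(.06,.012):
    p=spot+n*(.0919+.024+g); print(p,cmd(p,R,s["tcp_pos"],Ro.from_rotvec(s["ee_rot"]).as_matrix()),cmd(p,R,p0,Rid))
E
```

```text
meter [ 0.49871327 -0.32077254 -0.56053812] [[-0.1, -1.0], [1.1, -1.0], [0.5, 0.5], [-1.0, -1.1], [1.1, -1.5], [-1.2, 0.7], [-0.1, -0.1]]
[-0.167  0.432  0.853  1.79  -0.365  1.087  0.243]
lag [-0.00089575  0.00035883 -0.00111793]
[ 0.52310911 -0.0570785   0.23541547] [2.53, 26.32, -2.82, 0.171, -0.27, -0.861] [2.44, 26.35, -2.93, 0.172, -0.27, -0.861]
[ 0.53762397 -0.0551469   0.18970346] [3.98, 26.51, -7.39, 0.171, -0.27, -0.861] [3.89, 26.55, -7.5, 0.172, -0.27, -0.861]
```

Call:
{"api": "move_arm", "payload": {
  "commands": [
    [[0, 2.44, 26.35, 0, 0.172, -0.27, -0.861], [0, 2.44, 26.35, 0, 0.172, -0.27, -0.861], [0, 2.44, 26.35, 0, 0.172, -0.27, -0.861], [0, 2.44, 26.35, 0, 0.172, -0.27, -0.861], [0, 2.44, 26.35, 0, 0.172, -0.27, -0.861], [0, 2.44, 26.35, 0, 0.172, -0.27, -0.861], [0, 2.44, 26.35, 0, 0.172, -0.27, -0.861], [0, 2.44, 26.35, -2.9, 0.172, -0.27, -0.861], [0, 2.44, 26.35, -2.9, 0.172, -0.27, -0.861], [0, 3.1, 26.4, -5, 0.172, -0.27, -0.861], [0, 3.9, 26.5, -7.5, 0.172, -0.27, -0.861], [0, 3.9, 26.5, -7.5, 0.172, -0.27, -0.861], [0, 3.9, 26.5, -7.5, 0.172, -0.27, -0.861], [0, 3.9, 26.5, -7.5, 0.172, -0.27, -0.861], [0, 3.9, 26.5, -7.5, 0.172, -0.27, -0.861]]
  ]
}}

```text
time: 17.5
tcp_pos: [0.5377, -0.0556, 0.1908]
ee_rot: [-3.078, -0.204, -0.484]
wrist_force: [-1.0, -0.3, -1.2]
gripper_width: 0.0273
```

```bash
cat > look.py <<'E'
from mfit import *
import sys
k=sys.argv[1]
s=env.read_state(); Rm=Ro.from_rotvec(s["ee_rot"]).as_matrix(); T=s["tcp_pos"]; spot=np.array([.5763,-.0500,.0679])
print("t",s["time"],"tcp",T.round(4),"F",s["wrist_force"].round(2),"M",s["ft_torque"].round(3),"w",s["gripper_width"])
print("tool z",Rm[:,2].round(4),(-n).round(4),"y",Rm[:,1].round(3))
d=B.T@(T-spot); print("TCP rel spot in board frame",d.round(4))
tip=T+Rm[:,2]*.1159; print("nominal tip board frame",(B.T@(tip-spot)).round(4))
for q in("top","side"):
    im=env.get_image(q)["color"][:,:,::-1]; cv2.imwrite(f"pics/{q}{k}.png",im); print(q,"tip,spot",proj(q,[tip,spot]).round(1).tolist())
crop(cv2.imread(f"pics/side{k}.png"),195,145,70,75,8,f"pics/c{k}.png")
crop(cv2.imread(f"pics/top{k}.png"),250,180,80,70,8,f"pics/c{k}t.png")
E
python3 look.py 8
```

```text
meter [ 0.49871327 -0.32077254 -0.56053812] [[-0.1, -1.0], [1.1, -1.0], [0.5, 0.5], [-1.0, -1.1], [1.1, -1.5], [-1.2, 0.7], [-0.1, -0.1]]
t 17.5 tcp [ 0.5377 -0.0556  0.1908] F [-1.01 -0.33 -1.23] M [-0.042  0.426 -0.012] w 0.02726890813014159
tool z [ 0.3046  0.0395 -0.9517] [ 0.3024  0.0402 -0.9523] y [ 0.132 -0.991  0.001]
TCP rel spot in board frame [ 0.0003 -0.0004  0.129 ]
nominal tip board frame [ 0.0006 -0.0006  0.0131]
top tip,spot [[279.8, 218.5], [278.8, 217.9]]
side tip,spot [[232.3, 203.7], [233.7, 207.8]]
```

View pics/c8.png

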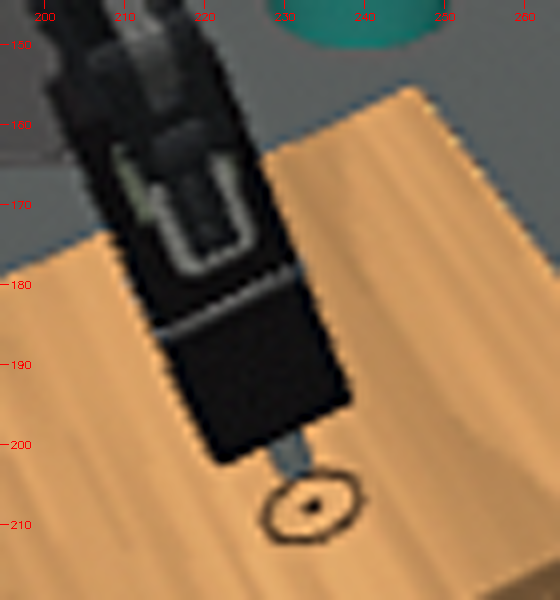

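View pics/c8t.png

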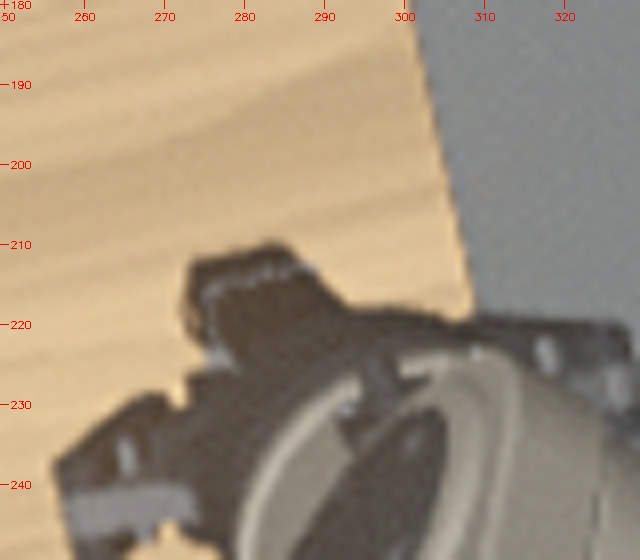

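```bash
python3 - <<'E'
from mfit import *
s=env.read_state(); Rm=Ro.from_rotvec(s["ee_rot"]).as_matrix(); T=s["tcp_pos"]
def w(x,y,d): return T+Rm@np.array([x,y,d])
print(proj("side",[w(-.022,.014,.0919),w(.022,.014,.0919),w(-.022,.014,.0519),w(.022,.014,.0519)]).round(1).tolist())
print("tip silhouette base/end", proj("side",[w(-.006,0,.1),w(.006,0,.1),w(-.006,0,.11),w(.006,0,.11),w(0,0,.1159)]).round(1).tolist())
im=cv2.imread("pics/side8.png"); crop(im,212,180,35,35,20,"pics/c8z.png")
E
```

```text
meter [ 0.49871327 -0.32077254 -0.56053812] [[-0.1, -1.0], [1.1, -1.0], [0.5, 0.5], [-1.0, -1.1], [1.1, -1.5], [-1.2, 0.7], [-0.1, -0.1]]
[[222.1, 203.9], [239.9, 195.3], [216.4, 190.6], [234.6, 181.9]]
tip silhouette base/end [[227.7, 200.0], [232.5, 197.7], [229.1, 203.2], [233.8, 200.8], [232.2, 203.9]]
```

View pics/c8z.png

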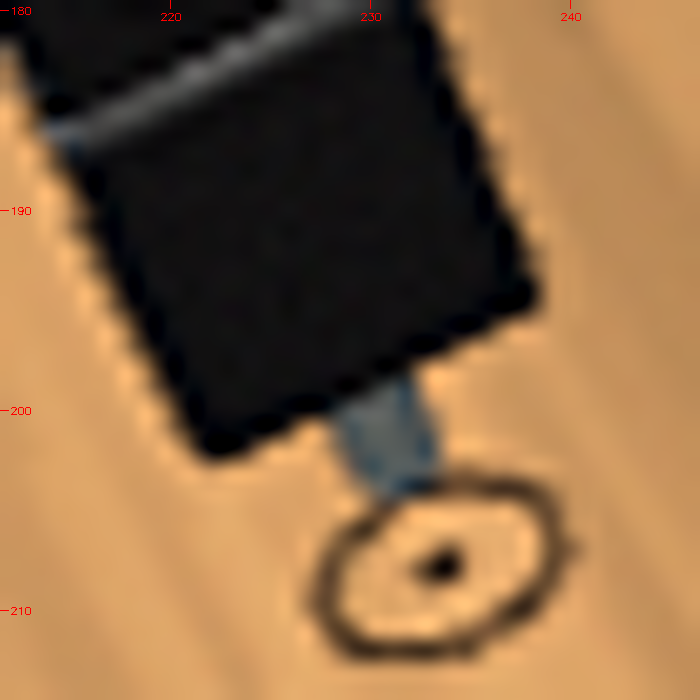

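In the side view the steel tip is centred on about (231,202.5), against a predicted (231.45,202.0), so it is in line with the dot to within about 0.5 mm. I'll go down to near contact and watch the force.

Call:
{"api": "move_arm", "payload": {
  "commands": [
    [[0, 0.1, 0.07, -0.35, 0, 0, 0], [0, 0.2, 0.08, -0.7, 0, 0, 0], [0, 0.27, 0.09, -0.9, 0, 0, 0], [0, 0.27, 0.09, -0.9, 0, 0, 0], [0, 0.27, 0.09, -0.9, 0, 0, 0], [0, 0.27, 0.09, -0.9, 0, 0, 0], [0, 0.27, 0.09, -0.9, 0, 0, 0]]
  ]
}}

```text
time: 18.48
tcp_pos: [0.5401, -0.0548, 0.1811]
ee_rot: [-3.078, -0.203, -0.483]
wrist_force: [0.4, -0.0, -1.6]
gripper_width: 0.0278
```

```bash
cat > rd.py <<'E'
from go import *
spot=np.array([.5763,-.0500,.0679])
F=[];D=[];M=[]
for i in range(6):
    s=env.read_state(); F.append(s["wrist_force"]);M.append(s["ft_torque"]); Rm=Ro.from_rotvec(s["ee_rot"]).as_matrix(); T=s["tcp_pos"]; D.append(B.T@(T+Rm[:,2]*.1159-spot)*1000)
    if i<5: env.get_image("side")
F=np.array(F); print("t",s["time"],"F board",(F@B).mean(0).round(2),"sd",(F@B).std(0).round(2),"M",np.mean(M,0).round(3),"tip mm",np.mean(D,0).round(2),np.std(D,0).round(2),"angle",np.degrees(np.arccos(min(1,-Rm[:,2]@n))).round(2), "w",s["gripper_width"])
E
python3 rd.py
```

```text
meter [ 0.49871327 -0.32077254 -0.56053812] [[-0.1, -1.0], [1.1, -1.0], [0.5, 0.5], [-1.0, -1.1], [1.1, -1.5], [-1.2, 0.7], [-0.1, -0.1]]
t 18.725 F board [-0.44  0.05 -1.29] sd [0.5  0.38 0.42] M [-0.063  0.438 -0.004] tip mm [-0.13 -0.16  2.99] [0.02 0.01 0.01] angle 0.1 w 0.027602532663246294
```

Call:
{"api": "move_arm", "payload": {
  "commands": [
    [[0, 0.06, 0.01, -0.19, 0, 0, 0], [0, 0.06, 0.01, -0.19, 0, 0, 0], [0, 0.06, 0.01, -0.19, 0, 0, 0], [0, 0.06, 0.01, -0.19, 0, 0, 0]]
  ]
}}

```text
time: 19.23
tcp_pos: [0.5407, -0.0548, 0.1791]
ee_rot: [-3.078, -0.203, -0.482]
wrist_force: [0.4, 0.6, -1.8]
gripper_width: 0.0275
```

```bash
python3 rd.py | tail -1
```

```text
t 19.475 F board [-0.52  0.12 -1.33] sd [0.38 0.39 0.72] M [-0.05   0.41  -0.007] tip mm [-0.16 -0.18  0.97] [0.03 0.03 0.01] angle 0.1 w 0.027411237352213586
```

Call:
{"api": "move_arm", "payload": {
  "commands": [
    [[0, 0.03, 0.0, -0.1, 0, 0, 0], [0, 0.03, 0.0, -0.1, 0, 0, 0], [0, 0.03, 0.0, -0.1, 0, 0, 0]]
  ]
}}

```text
time: 19.85
tcp_pos: [0.5411, -0.0547, 0.1782]
ee_rot: [-3.078, -0.203, -0.483]
wrist_force: [-0.9, -0.0, 1.0]
gripper_width: 0.0275
```

```bash
python3 rd.py | tail -1
```

```text
t 20.1 F board [-0.36  0.13  0.58] sd [0.22 0.71 0.95] M [-0.001  0.395  0.031] tip mm [-0.1  -0.23 -0.04] [0.02 0.01 0.01] angle 0.11 w 0.027321121538783473
```

Call:
{"api": "move_arm", "payload": {
  "commands": [
    [[0, 0.03, 0.0, -0.1, 0, 0, 0], [0, 0.03, 0.0, -0.1, 0, 0, 0], [0, 0.03, 0.0, -0.1, 0, 0, 0]]
  ]
}}

```text
time: 20.48
tcp_pos: [0.5414, -0.0547, 0.1771]
ee_rot: [-3.078, -0.203, -0.483]
wrist_force: [-0.1, 0.5, 0.4]
gripper_width: 0.0274
```

```bash
python3 rd.py | tail -1
```

```text
t 20.725 F board [-0.05  0.63  0.45] sd [0.63 0.63 0.31] M [0.072 0.352 0.043] tip mm [-0.14 -0.24 -1.11] [0.02 0.03 0.01] angle 0.1 w 0.027273705983623765
```

Call:
{"api": "move_arm", "payload": {
  "commands": [
    [[0, 0.05, 0.01, -0.15, 0, 0, 0], [0, 0.09, 0.02, -0.3, 0, 0, 0], [0, 0.14, 0.03, -0.44, 0, 0, 0], [0, 0.14, 0.03, -0.44, 0, 0, 0], [0, 0.14, 0.03, -0.44, 0, 0, 0], [0, 0.14, 0.03, -0.44, 0, 0, 0]]
  ]
}}

```text
time: 21.48
tcp_pos: [0.5427, -0.0545, 0.1728]
ee_rot: [-3.078, -0.203, -0.483]
wrist_force: [-0.9, -0.3, 2.5]
gripper_width: 0.0275
```

```bash
python3 rd.py | tail -1; python3 rd.py | tail -1; python3 look.py 9; python3 - <<'E'
from mfit import *
crop(cv2.imread("pics/side9.png"),212,180,35,35,20,"pics/c9z.png")
s=env.read_state(); Rm=Ro.from_rotvec(s["ee_rot"]).as_matrix(); T=s["tcp_pos"]
def w(x,y,d): return T+Rm@np.array([x,y,d])
print(proj("side",[w(-.022,.014,.0919),w(.022,.014,.0919)]).round(1).tolist())
E
```

```text
t 21.725 F board [0.11 0.3  2.02] sd [0.54 0.37 0.42] M [0.004 0.331 0.015] tip mm [-0.14 -0.18 -5.71] [0.02 0.01 0.01] angle 0.11 w 0.026886458734873244
t 21.975 F board [0.03 0.03 1.85] sd [0.33 0.57 0.22] M [-0.02   0.328  0.03 ] tip mm [-0.15 -0.18 -5.73] [0.01 0.01 0.01] angle 0.11 w 0.02750141236210061
meter [ 0.49871327 -0.32077254 -0.56053812] [[-0.1, -1.0], [1.1, -1.0], [0.5, 0.5], [-1.0, -1.1], [1.1, -1.5], [-1.2, 0.7], [-0.1, -0.1]]
t 21.975 tcp [ 0.5428 -0.0544  0.1727] F [-0.33 -1.1   2.12] M [-0.004  0.311 -0.001] w 0.02750141236210061
tool z [ 0.3035  0.0388 -0.952 ] [ 0.3024  0.0402 -0.9523] y [ 0.131 -0.991  0.001]
TCP rel spot in board frame [-0.0002  0.      0.1102]
nominal tip board frame [-0.0001 -0.0002 -0.0057]
top tip,spot [[278.6, 217.5], [278.8, 217.9]]
side tip,spot [[234.4, 209.6], [233.7, 207.8]]
meter [ 0.49871327 -0.32077254 -0.56053812] [[-0.1, -1.0], [1.1, -1.0], [0.5, 0.5], [-1.0, -1.1], [1.1, -1.5], [-1.2, 0.7], [-0.1, -0.1]]
[[224.5, 209.8], [242.0, 201.2]]
```

View pics/c9z.png

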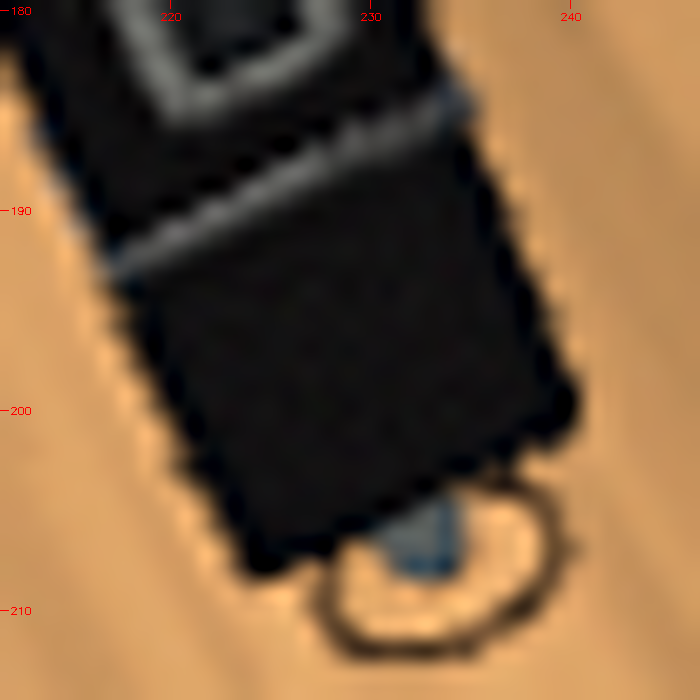

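The tip is on the dot: its end is at (233,208.4), and the model with the tip on the dot gives about (233.5,208.5). The normal force has risen 3.2 N, which means about 5.8 mm sunk. The casing edges match the square-on projection. I'll check the bystanders and then hand in.

```bash
python3 - <<'E'
from h import *
for q,bx in(("top",{"spray":(45,165,118,215),"brush":(210,110,240,178),"cup":(325,120,395,168),"clip":(386,160,402,200)}),("side",{"spray":(225,80,255,152),"brush":(272,175,332,205),"cup":(303,238,368,292),"clip":(278,305,325,327)})):
    a,b=[cv2.imread(f"pics/{q}{k}.png").astype(int) for k in("0_raw","9")]
    for k,(x0,y0,x1,y1) in bx.items(): print(q,k,(np.abs(a-b)[y0:y1,x0:x1].max(2)>40).sum())
cv2.imwrite("pics/f.png",cv2.resize(cv2.imread("pics/top9.png"),(640,480)))
E
```

```text
top spray 0
top brush 0
top cup 0
top clip 0
side spray 0
side brush 0
side cup 0
side clip 0
```

View pics/f.png

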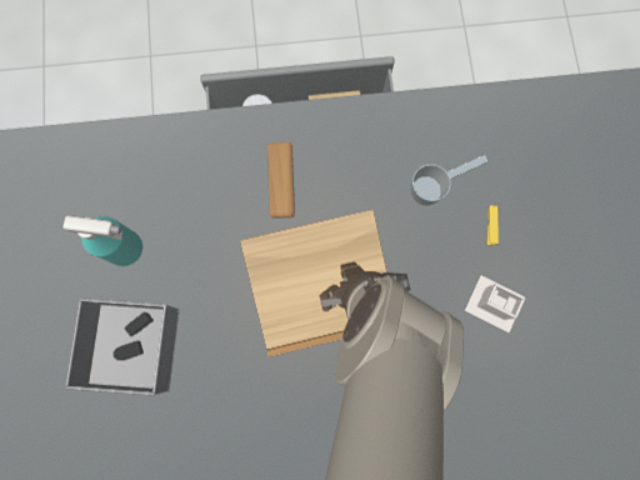

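Both offcuts are in the bin at (138,324) and (128,351), the stand is empty and nothing else has moved. I'll hand it in.

```bash
python3 -c "
from plant import env
print(env.hand_in())"
```

```text
the job is handed in; nothing more can be done
None
```

I dropped both heel offcuts in the bin. Then I took the damp meter from its stand and pressed it onto the dot in the burnt ring. I handed the job in at about 22 s, with the arm still holding it there.

**Last checks:**
- **Angle:** the tool is about 0.1° off the board's normal, and the casing's edges in the side view agree.
- **Position:** the measured pose puts the tip about 0.2 mm from the dot. The side picture suggests it may sit up to about 0.8 mm down the slope.
- **Depth:** the push rose about 3.2 N and the tip moved about 5.7 mm past nominal contact. That is roughly half of its 12 mm travel.
- **Surroundings:** spray bottle, measuring cup, brush and clip show no change in either camera compared with the start. Both offcuts are visible in the bin.

**What disagreed:**
- **Casing height:** the picture of the casing's bottom corners put it 2–4 mm higher in the jaws than expected. The force at contact and the view of the tip both fitted the expected height, so I went by those.
- **Force on the board:** while gripping the first-covered offcut (the one over the spot), the wrist read about 8 N. The fingertips probably touched the board lightly then.

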